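Lock the microscope head support: pin home, R-clip on

TASK

Lock the microscope head's support column: push the thick cross pin fully home into the column by its round head, then lift the spring R-clip by its moulded handle out of its rack and push its straight leg down through the cross-hole near the pin's far end until the bent leg has ridden over the pin and the pin sits in the clip's bend. Feel the clip in gently (never lean on it with more than about 20 N), let go of it, and leave the bottle, the slide box and the eyepiece where they are.

Things in the scene. Friction and masses are not known exactly. Their poses are not given: they have to be found in the camera images.
- stand: Fixed cream support column: round foot 132 mm across, 15 mm high; column 48 mm across, top at 107 mm. Origin: centre of the foot's underside, z up. The pin runs level along the stand's y axis, 80 mm up, crossing the column's axis in a boss 34 mm across whose end faces lie 26 mm either side of that axis. The pin's head is on the +y side, its holed end on the -y side.
- pin (a joint): How far the steel locking pin is pushed in, m, along the stand's -y: 0.050 = fully home (head against the boss, a hard stop); starts at 0.005 to 0.025. It cannot turn; slides with about 5 N of friction, stays where it is left. The shaft is 22 mm across, its top 11 mm above its axis; its vertical cross-hole is right through, 7 mm square, mouth chamfered 1.2 mm, 26 mm from the pin's end.
- pin_head (a point): Centre of the outer flat face of the pin's round steel head (36 mm across, 12 mm thick), where it is pushed, towards the stand's -y. Axes: the stand's.
- pin_mid (a point): Point on the pin's axis, near its far end, about which the cross-hole lies: the pin's end screws in and out and is stiff, so the hole's centre is up to 10 mm from this point either way along the pin, which is not measured: see it or feel for it. Axes: the stand's (y along the pin). With the pin home it is 62 mm from the column's axis, on the stand's -y side; before, inside or near the column.
- clip_handle (a point): Centre of the R-clip's moulded grey handle, 26 mm wide (clip x), 12 mm thick (clip y), 40 mm tall (clip z, up). The clip (50 to 85 g) hangs legs down in its rack, the handle's underside on the rack's top. Two 5 mm round wire legs leave the underside in the clip's x-z plane. Gripped across its 26 mm width (fingers closing along clip x) the handle squares itself to the fingers.
- clip_tip (a point): End of the clip's straight leg (cut square): 84 mm below the handle's centre and 5 mm to its -x side; the leg is straight and vertical up to the handle.
- clip_pinch (a point): Where the sprung bent leg pinches in, 9 mm to the +x side of the straight leg (centre lines), 52 mm below the handle's centre; below it the leg flares out to its end 16 mm lower, above it it bows out to hug one side of a 22 mm pin. It springs at about 5 N per mm; riding over the pin takes 5 to 10 N of downward push, then the upper bend meets the pin as a stiffening stop.
- clip_seat (a point): The point on the straight leg's centre line that lies at the centre of the pin's cross-hole when the clip is home: 38 mm below the handle's centre, 5 mm to its -x side. Axes: the clip's (x from straight to bent leg, y across the wires, z up). When home, clip y lies along the pin; the bent leg may be on either side of it.
- rack: Fixed aluminium rack for the clip: block 60 x 40 mm, 70 mm high, on an 80 x 60 x 4 mm plate; a slot 7 mm wide along its x, open at the top and ends, takes the clip's legs. Origin: centre of the underside; z up. The clip hangs with its x along the rack's x.
- oil: Bystander, loose: small amber bottle 28 mm across, 62 mm tall. Origin: centre of its underside.
- slidebox: Bystander, loose: grey slide box 60 x 85 x 30 mm. Origin: centre of its underside.
- eyepiece: Bystander, loose: black eyepiece standing on its barrel, 36 mm across at most, 55 mm tall. Origin: centre of its underside.
Not all that is in view belongs to the job. Of the things shaped like the stand, the cream one is meant.

How it is judged:
On the way, in this order (a step that is already met when the one before it is completed fails the run):
1. the pin is pushed fully home while the clip is still in its rack (value of joint pin above 0.0465 m and distance of clip_seat from where it was at the start of the episode below 0.02 m), for 0.1 s.
2. the clip's straight leg is through the cross-hole with the pin in the clip's bend (value of joint pin above 0.0465 m and z of clip_seat in the frame of pin_mid between -0.006 and 0.004 m and x of clip_seat in the frame of pin_mid between -0.004 and 0.004 m and y of clip_seat in the frame of pin_mid between -0.0115 and 0.0115 m and angle between clip_seat's own z axis and vertical below 0.2 rad and angle between the y axis of clip_seat and the y axis of pin_mid, either way round below 0.3 rad), for 0.1 s.
At the end, for the whole second after the job is handed in: Pin home within 3.5 mm; clip on it with its straight leg through the cross-hole: seat point within 4 mm of the pin's axis sideways, 4 mm above to 6 mm below it, and within 11.5 mm of pin_mid along the pin; clip upright within 0.2 rad, square to the pin within 0.3 rad, released and at rest (all of step 2 and linear speed of clip below 0.02 m/s); the robot touches nothing.
It fails at once if the clip and the pin press on one another with more than 40 N in all (contact force between clip and pin above 40 N).
It fails at once if a bystander (bottle, slide box, eyepiece) is moved by more than 30 mm (distance of any of oil, slidebox, eyepiece from where it was at the start of the episode above 0.03 m).
It also fails if it takes over 72 s, if anything falls off the work surface, if the arm or the gripper's body presses on something with over 40 N, if the wrist force passes 120 N, or if a joint passes its speed limit or range.

ROBOT

A 6-joint arm with a two-finger parallel gripper is mounted at the origin on the work surface. World frame = base frame: x ahead of the robot, y to its left, z up, the work surface at z = 0. Lengths are in m, angles in rad, forces in N, time in s.
With the tool pointing down it reaches from about 0.3 to 0.775 m from the base axis. Payload 14.6 kg.
Tool frame: the origin (TCP) lies midway between the tips of the shut fingers; the grasp point (between the pads) lies 19 mm behind it; z points along the fingers, y is the line along which they close (so a half turn about z gives the same grasp; the last joint's range is limited). The gripper opens to 94 mm and grips with 3 to 60 N. Pads are 16 mm wide; open, the fingers measure 119 mm over their backs; the gripper's body (75 mm by 177 mm) begins 78 mm behind the grasp point.
Start: joints at [-1.172, 0.3, 1.521, -0, 1.321, -0.067], TCP at [0.247, -0.491, 0.205] pointing down, gripper open.
Joint ranges: [-3.03, 3.03], [-0.79, 2.21], [0.23, 2.52], [-1.04, 4.18], [0, 3.07], [-2.55, 2.55]. Speed limits (rad/s): [2.22, 2.22, 2.57, 3.14, 3.14, 3.14].

INTERFACE

Orientations are given as [roll, pitch, yaw] about the fixed x, y, z axes, in that order (R = Rz(yaw) Ry(pitch) Rx(roll)).
In Python, from station import ctrl gives the robot as it stands. The module is installed in compiled form; this text tells all that it offers.
- The arm moves only by the tool servo_tool, never from a script. Its argument "plan" is a list of rows, each a list of 7 numbers: the opening in per cent of the stroke, from 0 (shut) to 100 (fully open), then the shift along the tool's x, y, z in m, then the turn, a rotation vector about the tool's x, y, z in rad. A call has exactly 8 rows; each row shifts and turns the commanded pose from where the row before left it, along the tool's axes as they then stand; what a row does not reach is not made up. A row lasts 1/8 s, in which the tool goes at most 62.5 mm and 10.7 degrees, less where a joint would pass 70% of its speed; a pose out of reach is approached as far as the arm can. A call with a gripper value outside its range is refused whole. The fingers move at their own pace and stop on an object; "force" is the grip in N (left out, the last holds). Time passes only in rows, so rows that do not move let the fingers close, or fill a call up. It gives the time, the measured TCP pose, the force, the opening and the grip force at its end, in the units of the state.
- ctrl.get_obs(): the state, without advancing time (a new reading comes with each control period).
- ctrl.camera(name): name is "side" or "top"; returns a dict with "pixels" (480x640x3 uint8, red, green, blue), "z_map" (480x640 float32, m along the optical axis (not along the pixel's ray), 0 where there is no reading), "mtx" (3x3 intrinsics, pixels), "pose" (4x4, takes a point from camera to world coordinates). Camera axes: x right, y up, looking along -z (the intrinsics and any distortion apply to the point x, -y, -z); pixel columns grow to the right and rows downward; lengths in m; the calibration is good to about 2 mm. A picture is of the moment at which its call begins.
- ctrl.hand_in(): hands the job in; it is judged then, once.
The state is a dict: "time_s": time; "qpos": joint angles; "joint_vel": joint speeds; "tau": joint torques, N m; "ee_pos": TCP position; "eef_rot": TCP orientation; "force": force on the tool from outside, world axes, zero at the start; "moment": the same for the moment, N m; "grip_width": finger opening in m; "grip_force": force on a finger pad.
Only numpy, scipy, OpenCV 4.12 (cv2) and the standard library are available. Lean on these libraries where they do the work, as an engineer would, in place of code of your own. Each camera call takes 0.05 s, during which the arm holds its last target. There are 200 camera calls.

## Working session

There is one attempt and no reset: what is moved stays moved. The work goes in short steps, Python scripts to look and compute and a tool call to move; the robot and the scene stay as the last step left them, time stands still between calls to the robot, and variables do not carry over. Pictures are saved under pics/ and viewed, at most 10 in all, crops included, and the job is handed in when it is done.

Besides the shell and the picture viewer there is one more tool, called after "Request:" in YAML: its name, and indented under it one key for each argument. servo_tool: Moves the arm, as the interface text tells. Its arguments: {"type":"object","properties":{"plan":{"type":"array","items":{"type":"array","items":{"type":"number"}}},"force":{"type":"number"}},"required":["plan"]}

```bash
mkdir -p pics; cat > h.py <<'E'
import numpy as np,cv2
from station import ctrl
def snap(n,tag):
    c=ctrl.camera(n); np.savez(f'pics/{tag}.npz',**c)
    cv2.imwrite(f'pics/{tag}.png',c['pixels'][:,:,::-1]); return c
def load(tag): return dict(np.load(f'pics/{tag}.npz'))
def pt(c,u,v,z=None):
    if z is None:
        w=c['z_map'][int(v)-1:int(v)+2,int(u)-1:int(u)+2]; z=np.median(w[w>0]) if (w>0).any() else 0
    K=c['mtx']; p=np.array([(u-K[0,2])/K[0,0]*z,-(v-K[1,2])/K[1,1]*z,-z,1]); return (c['pose']@p)[:3]
def ptz(c,u,v,h): # ray meets height h
    o=c['pose'][:3,3]; d=pt(c,u,v,1.)-o; return o+d*(h-o[2])/d[2]
def proj(c,p):
    q=np.linalg.inv(c['pose'])@np.r_[p,1]; K=c['mtx']; return K[0,2]+K[0,0]*q[0]/-q[2],K[1,2]+K[1,1]*q[1]/q[2]
def crop(c,u0,v0,u1,v1,s,name): cv2.imwrite(f'pics/{name}.png',cv2.resize(c['pixels'][v0:v1,u0:u1,::-1],None,fx=s,fy=s,interpolation=cv2.INTER_CUBIC))
E
python3 - <<'E'
from h import *
for n in('top','side'):
    c=snap(n,n+'0'); print(c['mtx'].round(1).tolist(),c['pose'].round(3).tolist())
print({k:np.round(v,3) for k,v in ctrl.get_obs().items()})
E
```

```text
[[554.6, 0.0, 333.4], [0.0, 554.6, 235.5], [0.0, 0.0, 1.0]] [[-0.022, 0.989, -0.147, 0.39], [-1.0, -0.022, 0.002, 0.005], [-0.001, 0.147, 0.989, 0.993], [0.0, 0.0, 0.0, 1.0]]
[[450.7, 0.0, 322.1], [0.0, 450.7, 247.6], [0.0, 0.0, 1.0]] [[0.829, 0.394, -0.396, 0.248], [-0.559, 0.588, -0.585, -0.406], [0.002, 0.706, 0.708, 0.588], [0.0, 0.0, 0.0, 1.0]]
{'time_s': np.float64(0.1), 'qpos': array([-1.172,  0.3  ,  1.522, -0.   ,  1.321, -0.067]), 'joint_vel': array([-0.001, -0.001, -0.001, -0.001,  0.   , -0.   ]), 'tau': array([ 2.0000e-03, -5.3265e+01, -3.5328e+01,  7.1000e-02,  2.4000e-02,
       -0.0000e+00]), 'ee_pos': array([ 0.247, -0.491,  0.205]), 'eef_rot': array([-3.141, -0.   ,  0.466]), 'force': array([-0.188,  0.912, -0.333]), 'moment': array([ 0.015, -0.038, -0.002]), 'grip_force': np.float64(0.0), 'grip_width': np.float64(0.094)}
```

View pics/top0.png

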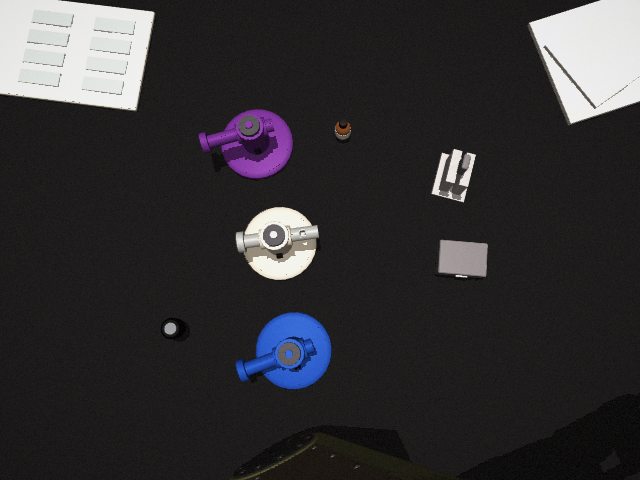

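View pics/side0.png

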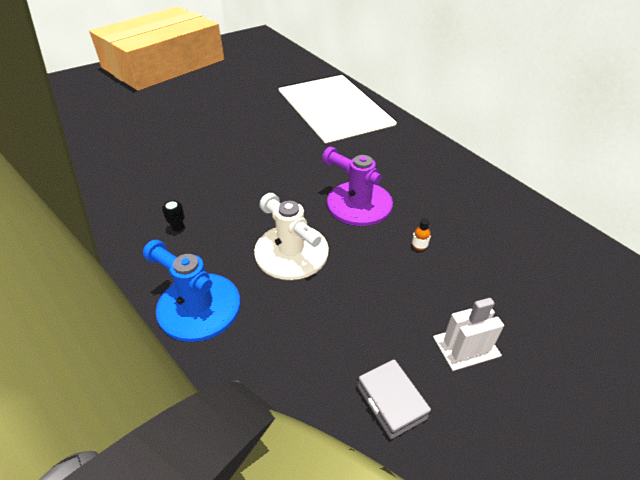

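Candidates for the stand in the top view are purple (257,140), cream (278,240) and blue (290,352). I choose cream, with the pin head at (241,241) and the holed end at (317,232). The rack and clip are at (457,172). The bystanders are the bottle (343,130), box (463,258) and eyepiece (172,328).

```bash
python3 - <<'E'
from h import *
c=load('top0')
a=cv2.resize(c['pixels'][200:290,228:328,::-1],None,fx=6,fy=6,interpolation=cv2.INTER_CUBIC)[:,:400*2]
b=cv2.resize(c['pixels'][140:210,425:485,::-1],None,fx=6,fy=6,interpolation=cv2.INTER_CUBIC)
cv2.imwrite('pics/ca.png',a)
s=load('side0');crop(s,235,180,335,280,6,'cs');
im=np.zeros((600,800,3),np.uint8)
im[:420,:360]=b; sb=cv2.resize(s['pixels'][290:370,430:505,::-1],None,fx=5.8,fy=5.8,interpolation=cv2.INTER_CUBIC); im[:sb.shape[0],362:362+sb.shape[1]]=sb[:,:438]
cv2.imwrite('pics/cb.png',im)
# cloud above foot near cream stand
def cloud(c,u0,v0,u1,v1):
    return np.array([[*pt(c,u,v,c['z_map'][v,u]),u,v] for v in range(v0,v1) for u in range(u0,u1) if c['z_map'][v,u]>0])
C=cloud(c,228,200,328,290)
f=C[(C[:,2]>.01)&(C[:,2]<.02)]; 
print('foot',len(f),cv2.minEnclosingCircle(f[:,:2].astype(np.float32)))
p=C[(C[:,2]>.06)&(C[:,2]<.1)]
print('pin',cv2.minAreaRect(p[:,:2].astype(np.float32)), p[:,:3].min(0),p[:,:3].max(0))
ctop=C[C[:,2]>.1]; print('coltop',len(ctop),cv2.minEnclosingCircle(ctop[:,:2].astype(np.float32)),ctop[:,2].max())
R=cloud(c,425,140,485,210)
for lo,hi in((.002,.008),(.06,.075),(.1,.12)):
    q=R[(R[:,2]>lo)&(R[:,2]<hi)]
    if len(q): print(lo,len(q),cv2.minAreaRect(q[:,:2].astype(np.float32)),q[:,2].mean())
E
```

```text
foot 2449 ((0.5255907773971558, 0.09994541108608246), 0.06572017073631287)
pin ((0.5262373089790344, 0.09595538675785065), (0.047859642654657364, 0.1346828192472458), 4.455471992492676) [0.50119896 0.02855981 0.06060592] [0.54965748 0.1641285  0.09999773]
coltop 459 ((0.5255818367004395, 0.09997273236513138), 0.02325795404613018) 0.11303898099273102
0.002 533 ((0.6462238430976868, -0.2220277488231659), (0.10931265354156494, 0.13222558796405792), 87.2809829711914) 0.003751601721711207
0.06 594 ((0.6407774686813354, -0.2170950472354889), (0.04028380289673805, 0.061274658888578415), 73.66950988769531) 0.06896777621127567
0.1 124 ((0.6393415927886963, -0.2168826013803482), (0.012283632531762123, 0.025730622932314873), 72.92082977294922) 0.10819222259035036
```

View pics/ca.png

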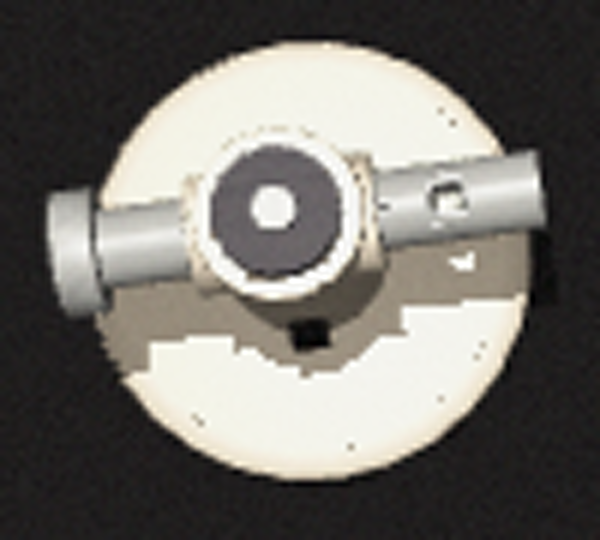

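View pics/cb.png

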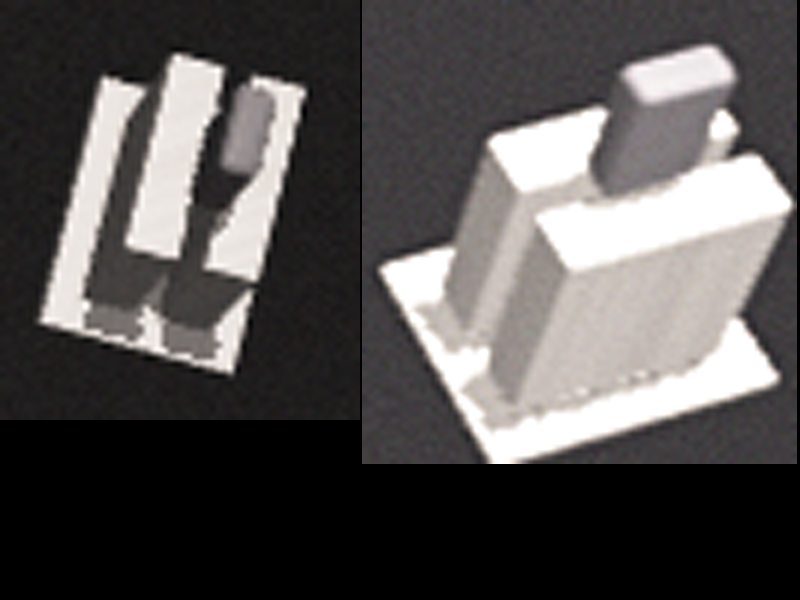

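The crops confirm the choice. The cream stand's head face is at crop x≈50, the hole is at crop (447,198), which is image (302.5,233), and the clip handle is in the rack.

```bash
cat >> h.py <<'E'
def tool(yaw): # axes for tool down
    c,s=np.cos(yaw),np.sin(yaw); return np.array([[c,s,0],[s,-c,0],[0,0,-1]])
def go(p,yaw=None):
    o=ctrl.get_obs(); from scipy.spatial.transform import Rotation as Q
    R=Q.from_euler('xyz',o['eef_rot']).as_matrix(); d=np.array(p)-o['ee_pos']
    print('pos',o['ee_pos'].round(4),'rot',o['eef_rot'].round(3),'F',o['force'].round(1),'shift tool',(R.T@d).round(4),'q6',o['qpos'].round(2),end=' ')
    if yaw is not None: print('rotvec',Q.from_matrix(R.T@(Q.from_euler('xyz',[np.pi,0,yaw]).as_matrix())).as_rotvec().round(3))
E
python3 - <<'E'
from h import *
c=load('top0')
f=lambda x,y:(228+x/6,200+y/6)
h=ptz(c,*f(73,253),.08); e=ptz(c,*f(540,190),.08); ho=ptz(c,*f(447,198),.091); hf=ptz(c,*f(49,254),.08)
m=ptz(c,*f(274,206),.107)
print(h,e,ho,hf,m)
d=h-e; yaw=np.arctan2(d[1],d[0]); print('stand y dir',np.degrees(yaw))
u=(d/np.linalg.norm(d))[:2]; o=np.array([.5256,.1])
for q in(h,e,ho,hf): print('along',(q[:2]-o)@u,'across',(q[:2]-o)@np.array([u[1],-u[0]]))
print('foot px',proj(c,[.5256,.1,.107]))
go(hf+np.array([0,.06,.05]),0)
E
```

```text
[0.51819395 0.15842601 0.08      ] [0.53294449 0.02877449 0.08      ] [0.52957743 0.05403207 0.091     ] [0.5180636  0.16507294 0.08      ] [0.5259722  0.09978245 0.107     ]
stand y dir 96.49067029755417
along 0.05888870272606434 across -0.0007540193351158287
along -0.07159920692076056 across -0.0007540193351158294
along -0.04612290082992614 across -0.0012443476867453468
along 0.06550776202067825 across -0.00013215550152459644
foot px (np.float64(273.5335300855306), np.float64(234.56401116632588))
pos [ 0.2469 -0.4912  0.2049] rot [-3.141 -0.     0.466] F [-0.2  0.9 -0.3] shift tool [ 0.564  -0.5181  0.0755] q6 [-1.17  0.3   1.52 -0.    1.32 -0.07] rotvec [-0.001  0.     0.466]
```

Request:
servo_tool:
  plan:
    - [0,0,0,0,0,0,0.177]
    - [0,0,0,0,0,0,0.177]
    - [0,0.0245,-0.0472,0,0,0,0]
    - [0,0.0245,-0.0472,0,0,0,0]
    - [0,0.0245,-0.0472,0,0,0,0]
    - [0,0.0245,-0.0472,0,0,0,0]
    - [0,0.0245,-0.0472,0,0,0,0]
    - [0,0.0245,-0.0472,0,0,0,0]

```text
time_s: 1.1
ee_pos: [0.3617, -0.1919, 0.2054]
eef_rot: [-3.142, -0.0, 0.112]
force: [0.4, -0.3, 0.4]
grip_width: 0.0174
grip_force: 0.0
```

Request:
servo_tool:
  plan:
    - [0,0.0245,-0.0472,0,0,0,0]
    - [0,0.0245,-0.0472,0,0,0,0]
    - [0,0.0245,-0.0472,0,0,0,0]
    - [0,0.0245,-0.0472,0,0,0,0]
    - [0,0.0245,-0.0472,0,0,0,0]
    - [0,0.0245,-0.0472,0,0,0,0]
    - [0,0.0245,-0.0472,0,0,0,0]
    - [0,0.0245,-0.0472,0,0,0,0]

```text
time_s: 2.1
ee_pos: [0.5144, 0.2053, 0.2052]
eef_rot: [3.141, 0.0, 0.112]
force: [0.3, -1.5, 0.6]
grip_width: 0.0006
grip_force: 0.0
```

```bash
python3 - <<'E'
from h import *
go([.5137,.2043,.073],.113); print(ctrl.get_obs()['grip_width'])
E
```

```text
pos [0.5144 0.2053 0.2052] rot [3.141 0.    0.112] F [ 0.3 -1.5  0.6] shift tool [-0.0008  0.0009  0.1322] q6 [ 0.31  0.31  1.51 -0.    1.32  1.77] rotvec [ 0.     0.    -0.001]
0.0005802800508585812
```

Request:
servo_tool:
  plan:
    - [0,0,0,0.044,0,0,0]
    - [0,0,0,0.044,0,0,0]
    - [0,0,0,0.044,0,0,0]
    - [0,0,0.012,0,0,0,0]
    - [0,0,0.012,0,0,0,0]
    - [0,0,0.008,0,0,0,0]
    - [0,0,0.008,0,0,0,0]
    - [0,0,0,0,0,0,0]

```text
time_s: 3.1
ee_pos: [0.5194, 0.1633, 0.0749]
eef_rot: [-3.141, -0.002, 0.111]
force: [0.2, 0.5, 0.3]
grip_width: 0.0007
grip_force: 0.0
```

Request:
servo_tool:
  plan:
    - [0,0,0.003,0,0,0,0]
    - [0,0,0.003,0,0,0,0]
    - [0,0,0.003,0,0,0,0]
    - [0,0,0.002,0,0,0,0]
    - [0,0,0,0,0,0,0]
    - [0,0,0,0,0,0,0]
    - [0,0,0,0,0,0,0]
    - [0,0,0,0,0,0,0]

```text
time_s: 4.1
ee_pos: [0.5199, 0.153, 0.0735]
eef_rot: [-3.141, -0.0, 0.112]
force: [-0.6, 4.3, 3.6]
grip_width: 0.0005
grip_force: 2.2
```

Request:
servo_tool:
  plan:
    - [0,0,0.002,0,0,0,0]
    - [0,0,0.001,0,0,0,0]
    - [0,0,0.001,0,0,0,0]
    - [0,0,0.001,0,0,0,0]
    - [0,0,0,0,0,0,0]
    - [0,0,0,0,0,0,0]
    - [0,0,0,0,0,0,0]
    - [0,0,0,0,0,0,0]

```text
time_s: 5.1
ee_pos: [0.5202, 0.15, 0.0736]
eef_rot: [-3.138, -0.001, 0.112]
force: [-0.6, 19.8, 2.9]
grip_width: 0.0004
grip_force: 10.1
```

Request:
servo_tool:
  plan:
    - [0,0,0.002,0,0,0,0]
    - [0,0,0.002,0,0,0,0]
    - [0,0,0.001,0,0,0,0]
    - [0,0,0,0,0,0,0]
    - [0,0,0,0,0,0,0]
    - [0,0,0,0,0,0,0]
    - [0,0,0,0,0,0,0]
    - [0,0,0,0,0,0,0]

```text
time_s: 6.1
ee_pos: [0.5203, 0.1497, 0.0738]
eef_rot: [-3.131, -0.002, 0.113]
force: [-3.8, 57.8, 1.3]
grip_width: 0.0006
grip_force: 28.9
```

Request:
servo_tool:
  plan:
    - [0,0,-0.03,0,0,0,0]
    - [0,0,0,-0.062,0,0,0]
    - [0,0,0,-0.062,0,0,-0.166]
    - [0,0,0,0,0,0,-0.166]
    - [0,0,0,0,0,0,-0.166]
    - [0,0,0,0,0,0,-0.166]
    - [0,0,0,0,0,0,-0.166]
    - [0,0,0,0,0,0,-0.166]

```text
time_s: 7.1
ee_pos: [0.5173, 0.1721, 0.1969]
eef_rot: [-3.141, 0.002, 1.113]
force: [-0.3, 0.6, -0.1]
grip_width: 0.0006
grip_force: 0.0
```

Request:
servo_tool:
  plan:
    - [60,0,0,0,0,0,-0.166]
    - [60,-0.049,0.0333,0,0,0,0]
    - [60,-0.049,0.0333,0,0,0,0]
    - [60,-0.049,0.0333,0,0,0,0]
    - [60,-0.049,0.0333,0,0,0,0]
    - [60,-0.049,0.0333,0,0,0,0]
    - [60,-0.049,0.0333,0,0,0,0]
    - [60,-0.049,0.0333,0,0,0,0]

```text
time_s: 8.1
ee_pos: [0.6398, -0.2258, 0.1968]
eef_rot: [-3.14, 0.001, 1.273]
force: [0.6, 0.8, -0.3]
grip_width: 0.0564
grip_force: 0.0
```

```bash
python3 - <<'E'
from h import *
go([.6393,-.2169,.077],1.274); print(ctrl.get_obs()['grip_width'])
c=snap('top','top1'); s=snap('side','side1')
im=np.zeros((480,800,3),np.uint8)
im[:,:480]=cv2.resize(c['pixels'][205:265,260:340,::-1],(480,480*60//80),interpolation=cv2.INTER_CUBIC).shape[0]*0
a=cv2.resize(c['pixels'][205:265,250:340,::-1],None,fx=5,fy=5,interpolation=cv2.INTER_CUBIC)
b=cv2.resize(s['pixels'][185:285,260:330,::-1],None,fx=4.8,fy=4.8,interpolation=cv2.INTER_CUBIC)
im[:300,:450]=a; im[:480,460:460+b.shape[1]]=b
cv2.imwrite('pics/c1.png',im)
E
```

```text
pos [ 0.6398 -0.2258  0.1968] rot [-3.140e+00  1.000e-03  1.273e+00] F [ 0.6  0.8 -0.3] shift tool [ 0.0084 -0.0029  0.1198] q6 [-0.39  0.6   1.11 -0.    1.43 -0.1 ] rotvec [-0.002  0.001 -0.001]
0.05641889077758967
```

View pics/c1.png

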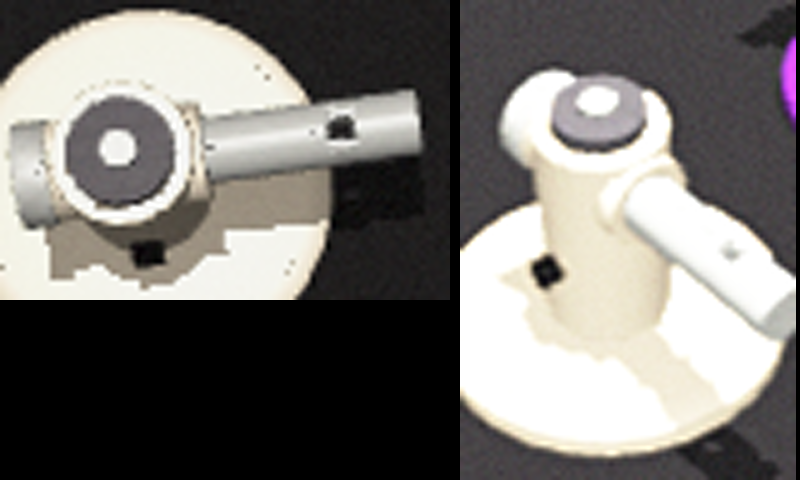

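Request:
servo_tool:
  plan:
    - [60,0.0084,-0.003,0,0,0,0]
    - [60,0,0,0.04,0,0,0]
    - [60,0,0,0.04,0,0,0]
    - [60,0,0,0.03,0,0,0]
    - [60,0,0,0.01,0,0,0]
    - [20,0,0,0,0,0,0]
    - [20,0,0,0,0,0,0]
    - [20,0,0,0,0,0,0]
  force: 40

```text
time_s: 9.2
ee_pos: [0.6401, -0.2146, 0.0787]
eef_rot: [3.14, 0.0, 1.274]
force: [-0.4, 0.1, 0.4]
grip_width: 0.0295
grip_force: 0.0
```

```bash
python3 - <<'E'
from h import *
c=load('top1');s=load('side1')
o=np.array([.5256,.1])
h=ptz(c,318.2,230.6,.091);h2=ptz(s,316.7,237.3,.091);e=ptz(c,334,230,.08);hd=ptz(c,250+33/5,205+173/5,.08)
d=hd-e;yaw=np.arctan2(d[1],d[0]);print(h,h2,e,np.degrees(yaw))
u=np.array([-.1132,.9936]);
for q in(h,h2,e,hd):print((q[:2]-o)@u,(q[:2]-o)@np.array([u[1],-u[0]]))
go([.6393,-.2169,.2],1.274); print(ctrl.get_obs()['grip_width'],ctrl.get_obs()['grip_force'])
E
```

```text
[0.53299443 0.0281265  0.091     ] [0.53211754 0.0288434  0.091     ] [0.53515634 0.00205672 0.08      ] 95.86964403186946
-0.07225055413793273 -0.000788978981676823
-0.07143898705277826 -0.0015791045380842987
-0.09839821756228334 -0.0015919966324204106
0.03132836035647286 -0.00016554247520556828
pos [ 0.6401 -0.2146  0.0787] rot [3.14  0.    1.274] F [-0.4  0.1  0.4] shift tool [-2.400e-03  1.000e-04 -1.213e-01] q6 [-0.38  0.69  1.25 -0.    1.2  -0.08] rotvec [ 0.002  0.    -0.   ]
0.02948015141983592 0.0
```

Request:
servo_tool:
  plan:
    - [15,0,0,0,0,0,0]
    - [15,0,0,0,0,0,0]
    - [15,0,0,0,0,0,0]
    - [15,0,0,-0.02,0,0,0]
    - [15,0,0,-0.03,0,0,0]
    - [15,0,0,-0.04,0,0,0]
    - [15,0,0,-0.04,0,0,0]
    - [15,0,0,0,0,0,0]

```text
time_s: 10.2
ee_pos: [0.6407, -0.215, 0.2123]
eef_rot: [3.135, 0.001, 1.274]
force: [0.6, 0.2, -0.5]
grip_width: 0.0258
grip_force: 40.0
```

```bash
python3 - <<'E'
from h import *
c=snap('top','top2'); s=snap('side','side2')
print(ctrl.get_obs()['grip_width'],ctrl.get_obs()['grip_force'])
im=np.zeros((480,800,3),np.uint8)
u,v=map(int,proj(s,[.64,-.217,.17])); u0,v0=max(0,u-50),max(0,v-60); print(u0,v0)
b=cv2.resize(s['pixels'][v0:v0+120,u0:u0+110,::-1],None,fx=4,fy=4,interpolation=cv2.INTER_CUBIC); im[:b.shape[0],:b.shape[1]]=b
u,v=map(int,proj(c,[.64,-.217,.17])); u1,v1=u-40,max(0,v-50); print(u1,v1)
b=cv2.resize(c['pixels'][v1:v1+110,u1:u1+85,::-1],None,fx=4,fy=4,interpolation=cv2.INTER_CUBIC); im[:b.shape[0],450:450+b.shape[1]]=b
cv2.imwrite('pics/c2.png',im)
E
```

```text
0.025519446665345835 39.99659299850464
447 211
435 100
```

View pics/c2.png

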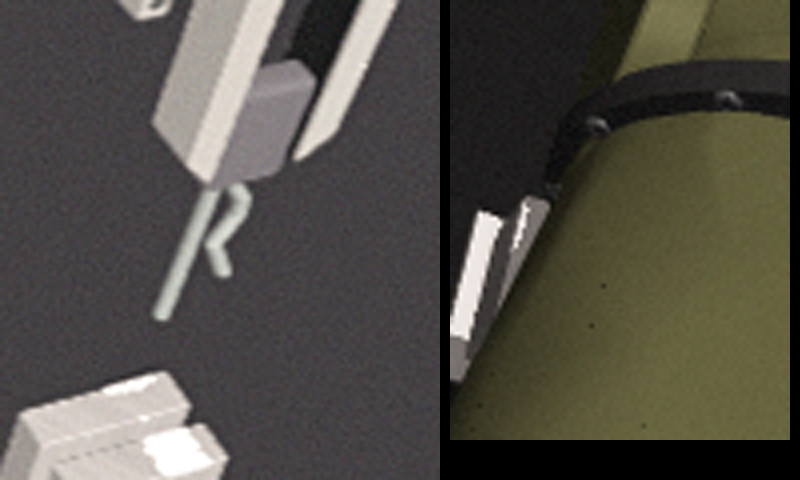

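The clip is held. Its straight leg's tip is at side (487,290.5), and the bent leg is on the +tool-y (world +x) side.

```bash
python3 - <<'E'
from h import *
s=load('side2'); o=ctrl.get_obs()
print(o['ee_pos'],o['eef_rot'])
R=tool(o['eef_rot'][2])
for u,v in((487,290.5),(487.8,288)):
    t=ptz(s,u,v,o['ee_pos'][2]+.0113-.084); print('tip',t,'in tool',R.T@(t-o['ee_pos']), 'depthpt',pt(s,u,v),(R.T@(pt(s,u,v)-o['ee_pos'])))
t=ptz(s,487.3+.25,290.,o['ee_pos'][2]+.0113-.084)
y=1.68; R2=tool(y); hole=np.array([.5327,.0284])
for tx in(0,(R.T@(t-o['ee_pos']))[0]):
    tcp=hole-(R2@[tx,-.005,0])[:2]; print('tcp target',tx,tcp,'shift in new frame',R2.T@(np.r_[tcp,0]-np.r_[o['ee_pos'][:2],0]))
E
```

```text
[ 0.63954148 -0.21452064  0.20763101] [3.14153933e+00 3.66555543e-05 1.27378606e+00]
tip [ 0.63556274 -0.2160782   0.13493101] in tool [-0.0026538  -0.00334869  0.0727    ] depthpt [ 0.63373056 -0.21697515  0.13707351] [-0.00404768 -0.00483815  0.0705575 ]
tip [ 0.63968949 -0.2137773   0.13493101] in tool [ 7.54106541e-04 -7.60213396e-05  7.27000000e-02] depthpt [ 0.63249227 -0.21730587  0.14325859] [-0.00472632 -0.00592543  0.06437242]
tcp target 0 [0.53767022 0.02894493] shift in new frame [ 0.25311792 -0.07472992  0.        ]
tcp target -0.0021222476642672153 [0.53743892 0.03105454] shift in new frame [ 0.25524016 -0.07472992  0.        ]
```

Request:
servo_tool:
  plan:
    - [15,0,0,0,0,0,-0.135]
    - [15,0,0,0,0,0,-0.135]
    - [15,0,0,0,0,0,-0.136]
    - [15,0.0511,-0.0149,0,0,0,0]
    - [15,0.0511,-0.0149,0,0,0,0]
    - [15,0.0511,-0.0149,0,0,0,0]
    - [15,0.0511,-0.0149,0,0,0,0]
    - [15,0.0512,-0.0151,0,0,0,0]

```text
time_s: 11.3
ee_pos: [0.5362, 0.0328, 0.2063]
eef_rot: [-3.139, -0.0, 1.68]
force: [0.2, 0.8, -1.4]
grip_width: 0.0255
grip_force: 40.0
```

Request:
servo_tool:
  plan:
    - [15,0,0,0,0,0,0]
    - [15,0,0,0.01,0,0,0]
    - [15,0,0,0.01,0,0,0]
    - [15,0,0,0.01,0,0,0]
    - [15,0,0,0.005,0,0,0]
    - [15,0,0,0,0,0,0]
    - [15,0,0,0,0,0,0]
    - [15,0,0,0,0,0,0]

```text
time_s: 12.3
ee_pos: [0.5378, 0.0314, 0.1728]
eef_rot: [3.141, 0.0, 1.68]
force: [-0.4, -1.4, -0.7]
grip_width: 0.0257
grip_force: 40.0
```

```bash
python3 - <<'E'
from h import *
s=snap('side','side3'); c=snap('top','top3')
go([.5374,.0314,.173],1.68)
u,v=map(int,proj(s,[.533,.028,.1])); print(u,v)
u0,v0=u-30,v-35; print(u0,v0)
im=np.zeros((560,800,3),np.uint8)
b=cv2.resize(s['pixels'][v0:v0+70,u0:u0+60,::-1],None,fx=8,fy=8,interpolation=cv2.INTER_CUBIC); im[:560,:480]=b
b=cv2.resize(c['pixels'][190:270,250:350,::-1],None,fx=3.1,fy=3.1,interpolation=cv2.INTER_CUBIC); im[:b.shape[0],485:485+b.shape[1]]=b
cv2.imwrite('pics/c3.png',im)
E
```

```text
pos [0.5377 0.0314 0.1727] rot [3.141 0.    1.68 ] F [-0.2 -0.6 -1.3] shift tool [ 0.     -0.0003 -0.0003] q6 [-0.01  0.3   1.59  0.    1.24 -0.12] rotvec [ 0.  0. -0.]
317 233
287 198
```

View pics/c3.png

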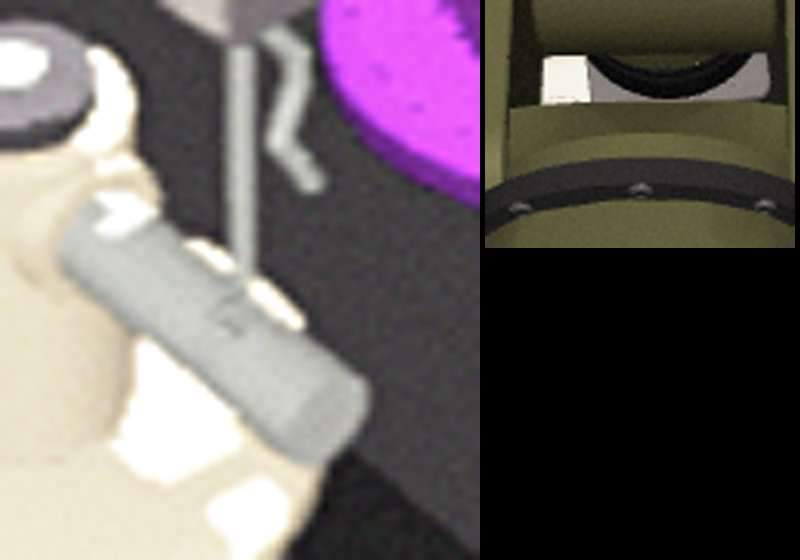

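```bash
python3 - <<'E'
from h import *
s=load('side3'); f=lambda x,y:(287+x/8,198+y/8)
t=ptz(s,*f(243,287),.100); h=ptz(s,*f(235,313),.091); R=tool(1.68)
print(t,h,'h-t in tool',R.T@(h-t))
g=ptz(s,*f(243,287),.102); print('if z .102',R.T@(h-g))
print('vertical leg dir', np.subtract(proj(s,[.533,.028,.1]),proj(s,[.533,.028,.14]))*8,'seen',(5,235))
b=.5377,.0314; print('depth tip',pt(s,*f(242,280)))
E
```

```text
[0.53217209 0.02689685 0.1       ] [0.53190976 0.02946875 0.091     ] h-t in tool [2.58516145e-03 1.95390780e-05 9.00000000e-03]
if z .102 [0.00422048 0.00137019 0.011     ]
vertical leg dir [  1.04648009 153.68827986] seen (5, 235)
depth tip [0.53201827 0.02700391 0.10189054]
```

Request:
servo_tool:
  plan:
    - [15,0.002,0,0,0,0,0]
    - [15,0,0,0.003,0,0,0]
    - [15,0,0,0.003,0,0,0]
    - [15,0,0,0.002,0,0,0]
    - [15,0,0,0.001,0,0,0]
    - [15,0,0,0.001,0,0,0]
    - [15,0,0,0,0,0,0]
    - [15,0,0,0,0,0,0]

```text
time_s: 13.4
ee_pos: [0.5375, 0.0334, 0.1625]
eef_rot: [3.141, 0.0, 1.68]
force: [0.6, 0.0, -0.7]
grip_width: 0.0256
grip_force: 40.0
```

Request:
servo_tool:
  plan:
    - [15,0,0,0.001,0,0,0]
    - [15,0,0,0.001,0,0,0]
    - [15,0,0,0,0,0,0]
    - [15,0,0,0.001,0,0,0]
    - [15,0,0,0,0,0,0]
    - [15,0,0,0,0,0,0]
    - [15,0,0,0,0,0,0]
    - [15,0,0,0,0,0,0]

```text
time_s: 14.4
ee_pos: [0.5374, 0.0334, 0.1595]
eef_rot: [3.142, -0.0, 1.68]
force: [-0.1, -0.7, -1.3]
grip_width: 0.0257
grip_force: 40.0
```

Request:
servo_tool:
  plan:
    - [15,0,0,0.001,0,0,0]
    - [15,0,0,0.001,0,0,0]
    - [15,0,0,0.001,0,0,0]
    - [15,0,0,0.001,0,0,0]
    - [15,0,0,0,0,0,0]
    - [15,0,0,0,0,0,0]
    - [15,0,0,0,0,0,0]
    - [15,0,0,0,0,0,0]

```text
time_s: 15.4
ee_pos: [0.5374, 0.0334, 0.1555]
eef_rot: [3.142, -0.0, 1.68]
force: [-0.2, -1.0, -0.6]
grip_width: 0.0256
grip_force: 40.0
```

```bash
python3 - <<'E'
from h import *
s=snap('side','side4'); crop(s,282,193,352,268,7,'c4')
E
```

```text
(no output)
```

View pics/c4.png

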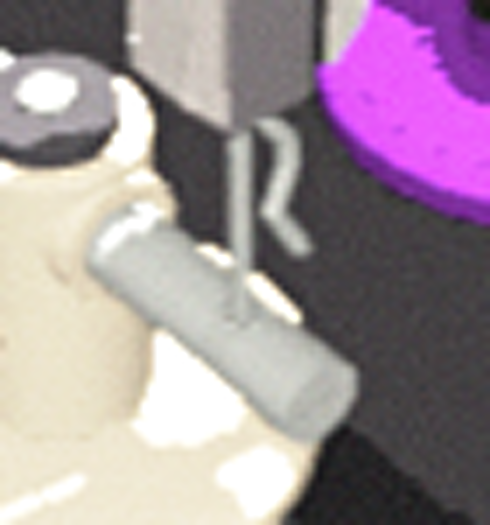

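The leg is in the hole at crop (237,318). I'll continue down gently.

Request:
servo_tool:
  plan:
    - [15,0,0,0.002,0,0,0]
    - [15,0,0,0.002,0,0,0]
    - [15,0,0,0.002,0,0,0]
    - [15,0,0,0.002,0,0,0]
    - [15,0,0,0.002,0,0,0]
    - [15,0,0,0.002,0,0,0]
    - [15,0,0,0,0,0,0]
    - [15,0,0,0,0,0,0]

```text
time_s: 16.45
ee_pos: [0.5374, 0.0334, 0.1434]
eef_rot: [-3.141, -0.0, 1.68]
force: [0.4, -1.2, -1.1]
grip_width: 0.0256
grip_force: 40.0
```

Request:
servo_tool:
  plan:
    - [15,0,0,0.002,0,0,0]
    - [15,0,0,0.002,0,0,0]
    - [15,0,0,0.001,0,0,0]
    - [15,0,0,0.001,0,0,0]
    - [15,0,0,0.001,0,0,0]
    - [15,0,0,0,0,0,0]
    - [15,0,0,0,0,0,0]
    - [15,0,0,0,0,0,0]

```text
time_s: 17.45
ee_pos: [0.5374, 0.0334, 0.1364]
eef_rot: [-3.141, -0.0, 1.68]
force: [0.8, -1.2, -0.9]
grip_width: 0.0256
grip_force: 40.0
```

Request:
servo_tool:
  plan:
    - [15,0,0,0.001,0,0,0]
    - [15,0,0,0.001,0,0,0]
    - [15,0,0,0.001,0,0,0]
    - [15,0,0,0.001,0,0,0]
    - [15,0,0,0.001,0,0,0]
    - [15,0,0,0.001,0,0,0]
    - [15,0,0,0,0,0,0]
    - [15,0,0,0,0,0,0]

```text
time_s: 18.45
ee_pos: [0.5376, 0.0334, 0.1305]
eef_rot: [3.141, -0.0, 1.68]
force: [2.1, -0.6, -0.1]
grip_width: 0.0259
grip_force: 40.0
```

Request:
servo_tool:
  plan:
    - [15,0,0,0.001,0,0,0]
    - [15,0,0,0.001,0,0,0]
    - [15,0,0,0.001,0,0,0]
    - [15,0,0,0.001,0,0,0]
    - [15,0,0,0,0,0,0]
    - [15,0,0,0,0,0,0]
    - [15,0,0,0,0,0,0]
    - [15,0,0,0,0,0,0]

```text
time_s: 19.45
ee_pos: [0.5381, 0.0334, 0.1266]
eef_rot: [3.14, 0.0, 1.68]
force: [7.6, 0.2, 0.5]
grip_width: 0.0258
grip_force: 40.0
```

Request:
servo_tool:
  plan:
    - [15,0,0,0.001,0,0,0]
    - [15,0,0,0,0,0,0]
    - [15,0,0,0.001,0,0,0]
    - [15,0,0,0,0,0,0]
    - [15,0,0,0.001,0,0,0]
    - [15,0,0,0,0,0,0]
    - [15,0,0,0,0,0,0]
    - [15,0,0,0,0,0,0]

```text
time_s: 20.45
ee_pos: [0.5384, 0.0335, 0.1239]
eef_rot: [3.139, 0.0, 1.68]
force: [7.7, -0.7, 2.1]
grip_width: 0.0256
grip_force: 40.0
```

Request:
servo_tool:
  plan:
    - [15,0,0,0.001,0,0,0]
    - [15,0,0,0,0,0,0]
    - [15,0,0,0.001,0,0,0]
    - [15,0,0,0,0,0,0]
    - [15,0,0,0.001,0,0,0]
    - [15,0,0,0,0,0,0]
    - [15,0,0,0.001,0,0,0]
    - [15,0,0,0,0,0,0]

```text
time_s: 21.45
ee_pos: [0.5384, 0.0335, 0.1197]
eef_rot: [3.139, 0.0, 1.68]
force: [10.0, 0.6, -2.0]
grip_width: 0.0257
grip_force: 40.0
```

Request:
servo_tool:
  plan:
    - [15,0,0,0.001,0,0,0]
    - [15,0,0,0,0,0,0]
    - [15,0,0,0.001,0,0,0]
    - [15,0,0,0,0,0,0]
    - [15,0,0,0.001,0,0,0]
    - [15,0,0,0,0,0,0]
    - [15,0,0,0.001,0,0,0]
    - [15,0,0,0,0,0,0]

```text
time_s: 22.45
ee_pos: [0.5379, 0.0334, 0.1151]
eef_rot: [3.14, 0.0, 1.68]
force: [8.6, -0.0, -4.8]
grip_width: 0.0254
grip_force: 40.0
```

Request:
servo_tool:
  plan:
    - [15,0,0,0.001,0,0,0]
    - [15,0,0,0,0,0,0]
    - [15,0,0,0.001,0,0,0]
    - [15,0,0,0,0,0,0]
    - [15,0,0,0.001,0,0,0]
    - [15,0,0,0,0,0,0]
    - [15,0,0,0.001,0,0,0]
    - [15,0,0,0,0,0,0]

```text
time_s: 23.45
ee_pos: [0.5374, 0.0334, 0.111]
eef_rot: [-3.141, -0.0, 1.68]
force: [5.6, -1.1, -4.1]
grip_width: 0.0258
grip_force: 40.0
```

Request:
servo_tool:
  plan:
    - [15,0,0,0.001,0,0,0]
    - [15,0,0,0,0,0,0]
    - [15,0,0,0.001,0,0,0]
    - [15,0,0,0,0,0,0]
    - [15,0,0,0.001,0,0,0]
    - [15,0,0,0,0,0,0]
    - [15,0,0,0,0,0,0]
    - [15,0,0,0,0,0,0]

```text
time_s: 24.45
ee_pos: [0.5373, 0.0334, 0.1083]
eef_rot: [-3.141, -0.0, 1.68]
force: [1.7, -2.0, -3.1]
grip_width: 0.026
grip_force: 40.0
```

Request:
servo_tool:
  plan:
    - [15,0,0,0.001,0,0,0]
    - [15,0,0,0,0,0,0]
    - [15,0,0,0.001,0,0,0]
    - [15,0,0,0,0,0,0]
    - [15,0,0,0,0,0,0]
    - [15,0,0,0,0,0,0]
    - [15,0,0,0,0,0,0]
    - [15,0,0,0,0,0,0]

```text
time_s: 25.45
ee_pos: [0.5374, 0.0334, 0.1064]
eef_rot: [-3.141, -0.0, 1.68]
force: [1.2, -2.6, -1.1]
grip_width: 0.0253
grip_force: 40.0
```

Request:
servo_tool:
  plan:
    - [15,0,0,0.001,0,0,0]
    - [15,0,0,0,0,0,0]
    - [15,0,0,0,0,0,0]
    - [15,0,0,0.0005,0,0,0]
    - [15,0,0,0,0,0,0]
    - [15,0,0,0,0,0,0]
    - [15,0,0,0,0,0,0]
    - [15,0,0,0,0,0,0]

```text
time_s: 26.45
ee_pos: [0.5376, 0.0334, 0.105]
eef_rot: [3.141, 0.0, 1.68]
force: [4.0, -1.5, 2.0]
grip_width: 0.026
grip_force: 40.0
```

```bash
python3 - <<'E'
from h import *
s=snap('side','side5'); crop(s,282,183,352,258,7,'c5')
E
```

```text
(no output)
```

View pics/c5.png

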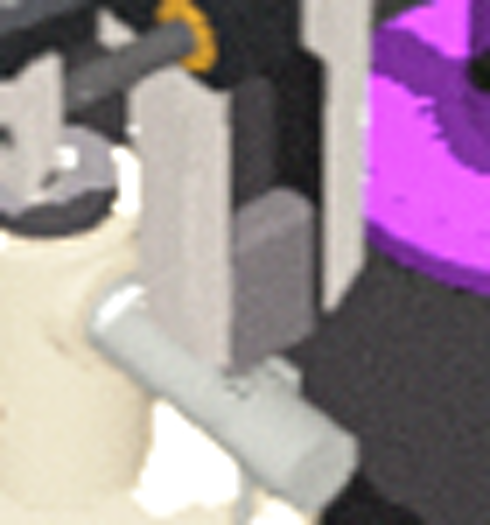

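The clip is seated: the bend is on the pin, the leg comes out below it, and the vertical force has reversed sign. I'll release now.

Request:
servo_tool:
  plan:
    - [60,0,0,0,0,0,0]
    - [60,0,0,0,0,0,0]
    - [60,0,0,0,0,0,0]
    - [60,0,0,0,0,0,0]
    - [60,0,0,-0.03,0,0,0]
    - [60,0,0,-0.04,0,0,0]
    - [60,0,0,-0.05,0,0,0]
    - [60,0,0,0,0,0,0]

```text
time_s: 27.5
ee_pos: [0.5387, 0.0334, 0.2286]
eef_rot: [3.135, 0.001, 1.68]
force: [-0.3, -0.9, 1.0]
grip_width: 0.0566
grip_force: 0.0
```

Request:
servo_tool:
  plan:
    - [60,-0.04,0,0,0,0,0]
    - [60,-0.05,0,0,0,0,0]
    - [60,-0.05,0,0,0,0,0]
    - [60,-0.05,0,0,0,0,0]
    - [60,-0.02,0,0,0,0,0]
    - [60,0,0,0,0,0,0]
    - [60,0,0,0,0,0,0]
    - [60,0,0,0,0,0,0]

```text
time_s: 28.5
ee_pos: [0.5604, -0.174, 0.2251]
eef_rot: [3.141, 0.0, 1.681]
force: [-0.2, 0.4, -0.3]
grip_width: 0.0563
grip_force: 0.0
```

```bash
python3 - <<'E'
from h import *
s=snap('side','side6'); c=snap('top','top6')
im=np.zeros((560,800,3),np.uint8)
b=cv2.resize(s['pixels'][183:263,272:342,::-1],None,fx=7,fy=7,interpolation=cv2.INTER_CUBIC); im[:,:490]=b
b=cv2.resize(c['pixels'][200:270,260:337,::-1],None,fx=4,fy=4,interpolation=cv2.INTER_CUBIC); im[:280,492:800]=b
cv2.imwrite('pics/c6.png',im)
# handle top points
P=np.array([pt(c,u,v,c['z_map'][v,u]) for v in range(205,260) for u in range(300,340) if c['z_map'][v,u]>0])
q=P[(P[:,2]>.12)&(P[:,2]<.16)]; print(len(q),np.median(q[:,2]),cv2.minAreaRect(q[q[:,2]>np.median(q[:,2])-.006][:,:2].astype(np.float32)))
E
```

```text
129 0.13419870033140413 ((0.5401435494422913, 0.03105934150516987), (0.02640003152191639, 0.011824417859315872), 7.129568099975586)
```

View pics/c6.png

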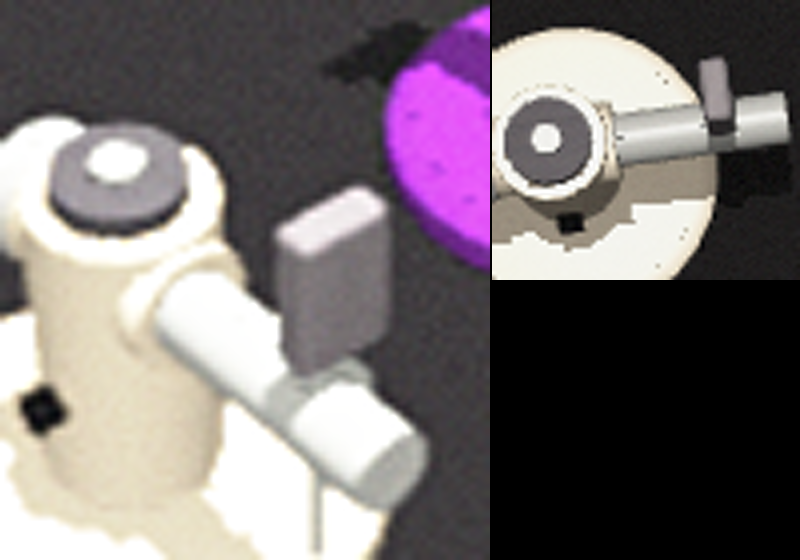

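The clip stands upright and square on the pin. The handle top is at about 0.135 m, so the seat is about 2 mm below the pin's axis. The pin is home and the arm is clear.

```bash
python3 -c "
from station import ctrl; print(ctrl.hand_in())"
```

```text
the job is handed in; nothing more can be done
None
```

The pin is fully home and the R-clip is seated through its cross-hole and released. The bottle, slide box and eyepiece were not touched. The job is handed in, at about 29 s on the robot's clock; `hand_in()` returned no verdict.

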